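# Stand the top-heavy pot on the turntable

### The arm

A 6-joint arm with a two-finger parallel gripper is mounted at the origin on the work surface. World frame = base frame: x ahead of the robot, y to its left, z up, the work surface at z = 0. Lengths are in m, angles in degrees, forces in N, time in s.
With the tool pointing down it reaches from about 0.35 to 0.875 m from the base axis. Payload 4.2 kg.
Tool frame: the origin (TCP) lies on the centre line of the jaws, within the pads' length; the fingertips stand 14 mm ahead of it and the grasp point (between the pads) lies 5 mm behind it; z points along the fingers, x is the direction in which the jaws open and shut, and the axes are right-handed (so a half turn about z gives the same grasp; the last joint's range is limited). The gripper opens to 87 mm and grips with 3 to 60 N. Pads are 19 mm wide; open, the fingers measure 117 mm over their backs; the gripper's body (75 mm by 190 mm) begins 51 mm behind the grasp point.
Start: joints at [-52.162, 22.042, 0.453, 0, -68.411, -14.817], TCP at [0.244, -0.575, 0.237] pointing down, gripper open.
Joint ranges: [-179.83, 179.83], [-69.29, 118.12], [-61.27, 80.66], [-181.25, 117.63], [-171.15, -9.14], [-177.46, 177.46]. Speed limits (degrees/s): [159.86, 159.86, 180, 180, 180, 180].

### API

Orientations are given as [roll, pitch, yaw] about the fixed x, y, z axes, in that order (R = Rz(yaw) Ry(pitch) Rx(roll)).
In Python, from cell import ctrl gives the robot as it stands. Calls block until the motion is done:
- ctrl.move_to(position, orientation): joint-space move of the TCP to a pose.
- ctrl.move_l(position, rot=None, max_speed=0.15, threshold=None): straight line of the TCP; rot=None keeps the orientation; max_speed is the mean speed in m/s. With threshold (N) it stops when the force on the tool has changed by that much, and returns True; else False.
- ctrl.move_j(angles): joint-space move.
- ctrl.gripper_to(opening): finger opening in m; the grip force is fixed at half the most; returns when the fingers have stopped.
- ctrl.hold(seconds).
- ctrl.inverse_kinematics(position, orientation): joint angles nearest the present ones, or None.
- ctrl.state(): the state.
- ctrl.capture(name): name is "scene" or "top" or "wrist"; returns the picture (420x560x3 uint8, blue, green, red); there is no depth.
- ctrl.calibration(name): a dict with "K" (3x3 intrinsics, pixels), "D" ([k1, k2, p1, p2, k3] as OpenCV has them; the pictures are not rectified), "R" (3x3) and "t" (3): a world point X has camera coordinates R X + t. Camera axes: x right, y down, z forward; pixel columns grow to the right and rows downward; lengths in m; the calibration is good to about 2 mm. A picture is of the moment at which its call begins: read the wrist's pose just before it. calibration takes no time and is no camera call; for the wrist camera it gives the pose at the moment of the call.
A pose or a line that the arm cannot do raises ctrl.IKError and nothing moves.
- ctrl.sign_off(): hands the job in, once; it reports no verdict.
The state is a dict: "time_s": time; "joints": joint angles; "joint_vel": joint speeds; "tau": joint torques, N m; "ee_pos": TCP position; "tcp_rot": TCP orientation; "contact_force": force on the tool from outside, world axes, zero at the start; "torque": the same for the moment, N m; "finger_gap": finger opening in m.
Only numpy, scipy, OpenCV 4.12 (cv2) and the standard library are available. Lean on these libraries where they do the work, as an engineer would, in place of code of your own. Each camera call takes 0.05 s, during which the arm holds its last target. There are 200 camera calls.

### The job

Take the tall teal pot out from beneath the little plant shelf and stand it upright in the middle of the black turntable, ready for planting. It is brittle and so top-heavy that it topples easily, and nobody has noted how high the turntable is set today: keep the pot upright all the way, set it down by feel and let go only once it rests on the plate, neither dropping it nor pressing it down hard. Do not knock the shelf, and leave everything else where it is.

Things in the scene. Friction and masses are not known exactly. Their poses are not given: they have to be found in the camera images.
- pot_mid (a point): Loose tall teal goblet-shaped ceramic pot, 170 mm high, 0.2 to 0.42 kg, centre of mass about 106 mm up. This point: on its axis, 85 mm above the underside; z up. Foot disc 42 mm diameter, stem 22 mm, then from 94 mm to the top a straight round cup, 44 mm diameter: grip it there, about 125 mm up. It stands on the stool top (z = 0) beneath the shelf board's front edge.
- shelf: Plant shelf fixed on the stool: wooden board 130 mm deep (x), 200 mm wide (y), 14 mm thick, underside 237 mm up, on two 12 mm legs at its rear corners (x = 56, y = -85 and 85 mm), each with a 6 mm high foot bar running forward. Origin at stool level below the board's middle. Its -x side is the open front, facing the robot.
- shelf_edge (a point): Middle of the shelf board's front edge, at its underside, 237 mm above the stool; axes as the shelf's. The pot's axis is 5 to 20 mm behind this edge (+x), so the board blocks a tool coming straight down; a tool tilted about 35 to 50 degrees, leaning back towards the open front, gets in.
- turntable: Black turntable on a height-adjustable column, fixed on the stool. Origin at stool level on its vertical axis. The flat revolving plate on top has 160 mm diameter; its upper face is 45 to 85 mm above this origin, different each time and not reported. It does not give way when pressed; it turns with slight friction.
- succulent: Bystander: small terracotta pot with a succulent, 62 mm diameter, about 75 mm high, standing on the shelf board. Origin at the centre of its underside.
- latch_box: Bystander: white plastic box with a toggle-latch lid, 79 x 124 x 50 mm, on the stool beyond the work. Origin at the centre of its underside.
- tweezers: Bystander: steel tweezers 155 mm long lying flat on the stool near the robot, along their x. Origin at the middle, at stool level.
- root_pick: Bystander: green plastic root pick 175 mm long, 12 mm high, lying along its x between shelf and turntable. Origin near the middle, at stool level.

How it is judged (in metres and radians):
On the way, in this order (a step that is already met when the one before it is completed fails the run):
1. the pot is held clear of the stool in front of the shelf or beyond, out from beneath the board, upright (height (world z) of pot_mid above 0.1 m and angle between pot_mid's own z axis and vertical below 0.25 rad and (x of pot_mid in the frame of shelf below -0.09 m or horizontal distance between pot_mid and shelf above 0.13 m)), for 0.2 s.
2. the pot, still held and upright, rests on the turntable's plate near its middle (it is set down before it is let go) (contact force between pot and turntable above 0.5 N and contact force between pot and the fingers above 1 N and angle between pot_mid's own z axis and vertical below 0.25 rad and horizontal distance between pot_mid and turntable below 0.04 m), for 0.1 s.
At the end, for the whole second after the job is handed in: The pot stands by itself on the turntable's plate, its axis within 20 mm of the turntable's axis, upright within 0.08 rad, released and at rest (horizontal distance between pot_mid and turntable below 0.02 m and angle between pot_mid's own z axis and vertical below 0.08 rad and contact force between pot and turntable above 1 N and contact force between pot and the fingers below 0.1 N and linear speed of pot below 0.02 m/s and angular speed of pot below 0.2 rad/s); the robot touches nothing.
It fails at once if the pot is tilted more than 0.35 rad (20 degrees) from upright (angle between pot_mid's own z axis and vertical above 0.35 rad).
It fails at once if the pot is dropped: it moves faster than 0.3 m/s while not held (a fall of about 5 mm) (contact force between pot and the fingers below 0.05 N and linear speed of pot above 0.3 m/s).
It fails at once if the pot is pressed onto the turntable with more than 40 N (contact force between pot and turntable above 40 N).
It fails at once if the shelf is knocked: the robot or the pot pushes it with more than 10 N (contact force between any of the fingers, the arm, pot and shelf above 10 N).
It fails at once if a bystander (succulent, latch box, tweezers, root pick) is moved more than 20 mm (distance of any of succulent, latch_box, tweezers, root_pick from where it was at the start of the episode above 0.02 m).
It also fails if it takes over 64 s, if anything falls off the work surface, if the arm or the gripper's body presses on something with over 40 N, if the wrist force passes 120 N, or if a joint passes its speed limit or range.

## Working session

There is one attempt and no reset: what is moved stays moved. The work goes in short steps, each a Python script; the robot and the scene stay as the last script left them, time stands still between calls to the robot, and variables do not carry over. Pictures are saved under pics/ and viewed, about 8 in all and at most 12, crops included, and the job is handed in when it is done.

```bash
mkdir -p pics; python3 - <<'E'
from cell import ctrl
import cv2,numpy as np
for n in("scene","top"):
    cv2.imwrite(f"pics/{n}0.png",ctrl.capture(n))
    c=ctrl.calibration(n);print(n,np.round(c["K"],1).tolist(),c["D"],np.round(-np.array(c["R"]).T@np.array(c["t"]),3),np.round(c["R"],2).tolist())
s=ctrl.state();print(s)
E
```

```text
scene [[382.5, 0.0, 280.1], [0.0, 382.5, 212.7], [0.0, 0.0, 1.0]] [-0.10579854  0.          0.          0.          0.        ] [ 1.    -0.307  0.604] [[0.62, 0.78, -0.02], [0.49, -0.41, -0.77], [-0.61, 0.47, -0.64]]
top [[417.6, 0.0, 280.4], [0.0, 417.6, 209.0], [0.0, 0.0, 1.0]] [-0.06316971  0.          0.          0.          0.        ] [ 0.568 -0.004  0.799] [[0.01, -1.0, -0.01], [-1.0, -0.01, -0.04], [0.04, 0.01, -1.0]]
{'time_s': 0.1, 'joints': array([-5.21622646e+01,  2.20863574e+01,  3.88822061e-01, -2.36755301e-02,
       -6.84108719e+01, -1.48174684e+01]), 'joint_vel': array([-0.01201205,  0.03150939,  0.19557962,  0.02022077,  0.05655092,
        0.09354827]), 'tau': array([ 1.32674845e-04, -3.91690421e+01,  1.87935662e+01,  4.23186108e+00,
        1.34509639e-02, -8.44176338e-05]), 'ee_pos': array([ 0.24423806, -0.57476232,  0.23558148]), 'tcp_rot': array([-1.79993542e+02, -1.10429644e-01,  1.13011529e+02]), 'contact_force': array([-0.21755168, -0.3580817 ,  0.03073853]), 'torque': array([ 0.02238403,  0.01714891, -0.02873503]), 'finger_gap': 0.08736522185343681}
```

View pics/scene0.png

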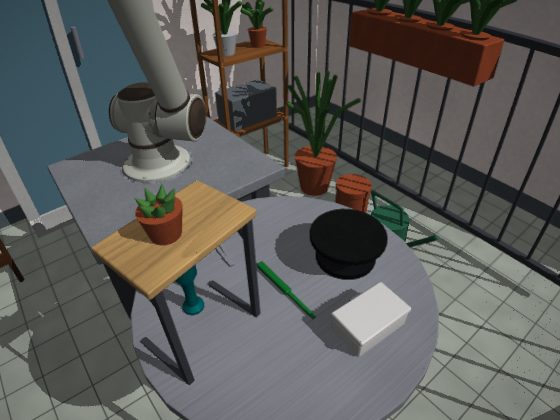

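View pics/top0.png

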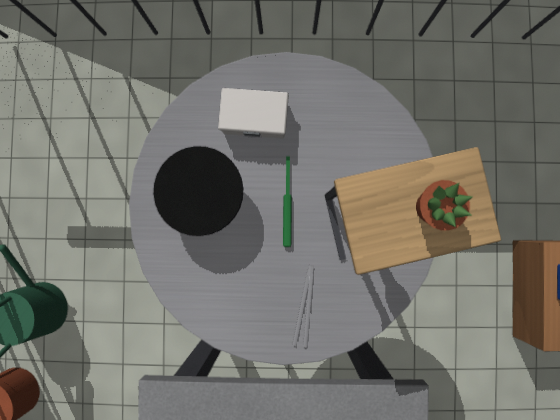

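Top: board corners are about (335,180), (478,149), (499,238) and (358,272), with the front edge at the bottom. The plate is centred at about (198,191). Scene: the pot's foot is at about (193,306), the plate at about (348,236).

```bash
cat > h.py <<'E'
import cv2,numpy as np
def ray(c,uv):
    p=cv2.undistortPoints(np.float64(uv).reshape(-1,1,2),c["K"],c["D"])[:,0]
    R=np.array(c["R"]);t=np.array(c["t"]).ravel()
    return -R.T@t,np.c_[p,np.ones(len(p))]@R
def onz(c,uv,z):
    o,d=ray(c,uv); return o+d*((z-o[2])/d[:,2])[:,None]
def big(m):
    return max(cv2.findContours(m.astype(np.uint8),0,cv2.CHAIN_APPROX_NONE)[0],key=cv2.contourArea)
E
python3 - <<'E'
from cell import ctrl
from h import *
T=cv2.imread("pics/top0.png");S=cv2.imread("pics/scene0.png")
ct,cs=ctrl.calibration("top"),ctrl.calibration("scene")
h=cv2.cvtColor(T,cv2.COLOR_BGR2HSV)
m=((h[...,0]>8)&(h[...,0]<25)&(h[...,1]>90)&(h[...,2]>90)); m[:,:320]=0; m[:,505:]=0
c=big(m); P=onz(ct,c.reshape(-1,2),.251)[:,:2].astype(np.float32)
r=cv2.minAreaRect(P); print("board",r,cv2.boxPoints(r))
m=T.max(2)<25; m[:,:145]=0;m[:,250:]=0;m[:140]=0;m[245:]=0
c=big(m)
for z in(.045,.055,.065,.075,.085):
    q=onz(ct,c.reshape(-1,2),z)[:,:2].astype(np.float32);(x,y),ra=cv2.minEnclosingCircle(q)
    print(z,"top",x,y,cv2.fitEllipse(q))
m=S.max(2)<40; m[:200]=0;m[290:]=0;m[:,:305]=0;m[:,392:]=0
c2=big(m).reshape(-1,2); c2=c2[c2[:,1]<236]
for z in(.045,.055,.065,.075,.085):
    q=onz(cs,c2,z)[:,:2]; A=np.c_[2*q,np.ones(len(q))];s=np.linalg.lstsq(A,(q**2).sum(1),rcond=None)[0]
    print(z,"scene",s[:2],np.sqrt(s[2]+s[0]**2+s[1]**2),len(q))
h=cv2.cvtColor(S,cv2.COLOR_BGR2HSV)
m=((h[...,0]>82)&(h[...,0]<100)&(h[...,1]>120)); m[:250]=0;m[330:]=0;m[:,:150]=0;m[:,250:]=0
ys,xs=np.nonzero(m)
for y in range(ys.min(),ys.max()+1,3): print(y,xs[ys==y].min(),xs[ys==y].max(),end="; ")
print(onz(cs,[[192.5,306],[192.5,304]],0.004))
E
```

```text
board ((0.592771589756012, -0.17678633332252502), (0.12828773260116577, 0.19856759905815125), 13.658241271972656) [[ 0.50699776 -0.09545643]
 [ 0.5538855  -0.28840882]
 [ 0.6785454  -0.25811625]
 [ 0.63165766 -0.06516385]]
0.045 top 0.6332501173019409 0.1580018401145935 ((0.6329940557479858, 0.1586567610502243), (0.15672120451927185, 0.1610330045223236), 135.332763671875)
0.055 top 0.6323890686035156 0.1558520793914795 ((0.6321367025375366, 0.15649820864200592), (0.15464378893375397, 0.15889842808246613), 135.33273315429688)
0.065 top 0.6315284967422485 0.15370213985443115 ((0.6312793493270874, 0.15433967113494873), (0.15256637334823608, 0.15676385164260864), 135.33274841308594)
0.075 top 0.6306676268577576 0.1515522599220276 ((0.6304219365119934, 0.15218111872673035), (0.150488942861557, 0.15462929010391235), 135.33270263671875)
0.085 top 0.6298068165779114 0.14940245449543 ((0.6295645833015442, 0.15002256631851196), (0.14841152727603912, 0.15249469876289368), 135.33274841308594)
0.045 scene [0.61428139 0.17526644] 0.08126562520296673 94
0.055 scene [0.62117626 0.16664904] 0.07981278173468692 94
0.065 scene [0.62807114 0.15803163] 0.07835993826640648 94
0.075 scene [0.63496602 0.14941423] 0.0769070947981324 94
0.085 scene [0.64186089 0.14079683] 0.07545425132984952 94
266 193 195; 269 190 195; 272 186 196; 275 182 195; 278 178 194; 281 176 192; 284 181 193; 287 183 193; 290 184 194; 293 185 195; 296 185 196; 299 186 201; 302 184 203; 305 183 203; 308 183 202; 311 184 200; 314 190 194; [[ 0.53975875 -0.16895702  0.004     ]
 [ 0.53554882 -0.16662264  0.004     ]]
```

```bash
cat >> h.py <<'E'
from scipy.spatial.transform import Rotation as Ro
PSI=np.radians(13.66); SX=np.array([np.cos(PSI),np.sin(PSI),0]); SY=np.array([-SX[1],SX[0],0]); SH=np.array([.5928,-.1768,0])
def rot(tilt,s):
    t=np.radians(tilt); z=np.sin(t)*SX-np.cos(t)*np.array([0,0,1]); x=s*SY
    return np.c_[x,np.cross(z,x),z]
def eul(R): return Ro.from_matrix(R).as_euler('xyz',degrees=True)
def tcp(g,R): return np.asarray(g)+.005*R[:,2]   # grasp point -> TCP
E
python3 - <<'E'
from cell import ctrl
from h import *
c=ctrl.calibration("wrist");s=ctrl.state();R=Ro.from_euler('xyz',s["tcp_rot"],degrees=True).as_matrix()
o=-np.array(c["R"]).T@np.array(c["t"]).ravel()
print("cam in tool",R.T@(o-s["ee_pos"]),"view",R.T@np.array(c["R"])[2])
pot=np.array([.5385,-.168,.125])
for sg in(1,-1):
  for t in(40,45,50):
    R=rot(t,sg)
    for nm,g in(("grasp",pot),("pre",pot-.12*SX),("look",pot-.17*SX+[0,0,.03]),("place",[.631,.153,.195]),("place+",[.631,.153,.26])):
        q=ctrl.inverse_kinematics(tcp(g,R),eul(R)); print(sg,t,nm,None if q is None else np.round(q))
E
```

```text
cam in tool [-0.00022493 -0.07512806 -0.1480818 ] view [3.98954463e-04 2.77058080e-01 9.60853090e-01]
1 40 grasp [-17.  16. -23. -52. -25. -17.]
1 40 pre [-30.   9. -31. -57. -32.  -2.]
1 40 look [-34.   3. -32. -52. -37.  -4.]
1 40 place None
1 40 place+ None
1 45 grasp [-23.  16. -22. -64. -28.  -1.]
1 45 pre [-36.  11. -30. -67. -36.  12.]
1 45 look [-41.   5. -32. -61. -41.   9.]
1 45 place None
1 45 place+ None
1 50 grasp [-29.  17. -23. -76. -32.  14.]
1 50 pre [-43.  12. -31. -75. -41.  24.]
1 50 look [-47.   7. -32. -68. -46.  20.]
1 50 place None
1 50 place+ None
-1 40 grasp [-17.  16. -23. -52. -25. 163.]
-1 40 pre None
-1 40 look [-34.   3. -32. -52. -37. 176.]
-1 40 place None
-1 40 place+ None
-1 45 grasp None
-1 45 pre [ -36.   11.  -30.  -67.  -36. -168.]
-1 45 look [ -41.    5.  -32.  -61.  -41. -171.]
-1 45 place None
-1 45 place+ None
-1 50 grasp [ -29.   17.  -23.  -76.  -32. -166.]
-1 50 pre [ -43.   12.  -31.  -75.  -41. -156.]
-1 50 look [ -47.    7.  -32.  -68.  -46. -160.]
-1 50 place None
-1 50 place+ None
```

```bash
python3 - <<'E'
from cell import ctrl
from h import *
R=rot(45,1); g=np.array([.5385,-.168,.125])-.17*SX+[0,0,.03]
ctrl.move_to(tcp(g,R),eul(R))
c=ctrl.calibration("wrist"); I=ctrl.capture("wrist"); cv2.imwrite("pics/w1.png",I)
np.savez("w1.npz",**{k:np.array(v) for k,v in c.items()})
s=ctrl.state();print(s["time_s"],s["ee_pos"],tcp(g,R),s["contact_force"])
for t in(40,45):
  for yaw in range(-90,91,10):
    Rz=Ro.from_euler('z',yaw,degrees=True).as_matrix()@rot(t,1)
    q=[ctrl.inverse_kinematics(tcp([.631,.153,z],Rz),eul(Rz)) for z in(.195,.26)]
    if q[0] is not None and q[1] is not None: print(t,yaw,np.round(q[0]))
E
```

```text
1.625 [ 0.37719117 -0.2081472   0.15173487] [ 0.37674411 -0.20731222  0.15146447] [-0.05868662 -0.97418076 -0.23145787]
40 -90 [ 40.  31. -13.  38. -71. 132.]
40 -80 [ 40.  29. -20.  44. -63. 135.]
40 -70 [ 40.  26. -26.  50. -56. 138.]
40 -60 [ 38.  23. -32.  59. -48. 140.]
40 -50 [ 35.  20. -37.  69. -41. 141.]
40 -40 [ 29.  18. -42.  82. -32. 141.]
40 -30 [ 21.  16. -45. 100. -23. 139.]
40 20 [ 24.  15. -20. -22. -17. -61.]
40 30 [ 18.  16. -13. -36. -28. -37.]
40 40 [ 14.  18.  -8. -41. -39. -23.]
40 50 [ 11.  21.  -4. -44. -48. -12.]
40 60 [  9.  23.   0. -44. -57.  -4.]
40 70 [  8.  26.   5. -43. -65.   3.]
40 80 [  8.  29.   9. -42. -73.  10.]
40 90 [  8.  31.  14. -41. -80.  16.]
45 -90 [ 41.  33. -14.  41. -73. 129.]
45 -80 [ 41.  30. -21.  48. -65. 131.]
45 -70 [ 40.  26. -28.  56. -58. 133.]
45 -60 [ 38.  23. -35.  66. -50. 133.]
45 -50 [ 34.  20. -40.  79. -43. 133.]
45 -40 [ 27.  18. -44.  95. -35. 131.]
45 -30 [ 18.  16. -46. 116. -26. 127.]
45 20 [ 21.  15. -19. -35. -15. -47.]
45 30 [ 15.  16. -13. -47. -28. -25.]
45 40 [ 10.  18.  -8. -50. -39. -13.]
45 50 [  8.  21.  -4. -51. -49.  -5.]
45 60 [  6.  24.   0. -50. -58.   2.]
45 70 [  5.  27.   5. -49. -67.   8.]
45 80 [  5.  30.  10. -47. -75.  13.]
45 90 [  6.  33.  15. -45. -83.  18.]
```

View pics/w1.png

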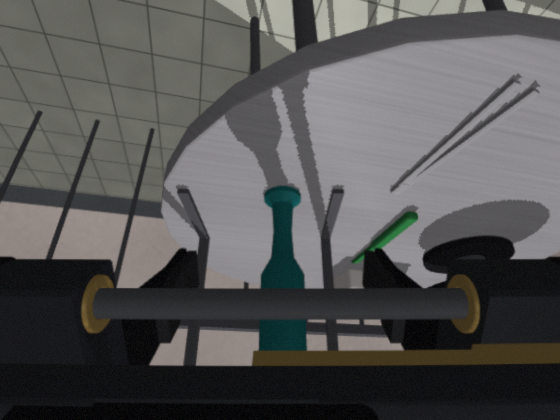

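```bash
python3 - <<'E'
from h import *
c=dict(np.load("w1.npz"));I=cv2.imread("pics/w1.png")
h=cv2.cvtColor(I,cv2.COLOR_BGR2HSV);m=(h[...,0]>80)&(h[...,0]<100)&(h[...,1]>110)&(h[...,2]>40);m[:,:250]=0;m[:,320:]=0;m[:170]=0;m[288:]=0
e={}
for y in range(180,288,4):
    x=np.nonzero(m[y])[0]
    if len(x): e[y]=(x.min(),x.max());print(y,x.min(),x.max(),end="; ")
print()
def sh(P): d=P-SH; return d@SX,d@SY
ys=np.nonzero(m[:215].any(1))[0];print("foot rows",ys.min(),ys.max())
for v in(192,196,198):
    P=onz(c,[[sum(e[min(e,key=lambda k:abs(k-v))])/2,v]],.004)[0];print(v,P,sh(P))
# lateral position at the axis depth, from stem and cup
for y in(224,240,280,284):
    o,d=ray(c,[[sum(e[y])/2,y]]); d=d[0]; k=(-.05-(o-SH)@SX)/(d@SX); P=o+k*d; 
    o,w=ray(c,[[e[y][0],y],[e[y][1]+1,y]]); 
    print(y,P,"shelf y",sh(P)[1],"width",np.linalg.norm(k*(w[1]-w[0])))
b=np.array(I)
E
```

```text
188 272 293; 192 266 298; 196 265 299; 200 265 299; 204 267 297; 208 273 291; 212 273 291; 216 274 291; 220 274 290; 224 274 290; 228 274 290; 232 274 290; 236 274 290; 240 274 290; 244 273 291; 248 273 291; 252 273 292; 256 272 292; 260 270 294; 264 268 296; 268 266 299; 272 263 301; 276 262 302; 280 262 302; 284 262 303; 
foot rows 186 214
192 [ 0.52482351 -0.17037566  0.004     ] (np.float64(-0.06453655639304977), np.float64(0.022295936320405964))
196 [ 0.53280856 -0.16839517  0.004     ] (np.float64(-0.056309648289368776), np.float64(0.022334660852900933))
198 [ 0.53691935 -0.16737558  0.004     ] (np.float64(-0.05207435071015426), np.float64(0.022354601989001615))
224 [ 0.53894599 -0.1669308   0.03574248] shelf y 0.02230819086944109 width 0.018403214397794247
240 [ 0.53895386 -0.16696318  0.05472379] shelf y 0.022274871789785777 width 0.017942261867908017
280 [ 0.53897171 -0.16703664  0.0982941 ] shelf y 0.02219927531324765 width 0.04074287382484685
284 [ 0.53885672 -0.16656348  0.10237449] shelf y 0.022686209008643772 width 0.0414953761672036
```

```bash
python3 - <<'E'
from cell import ctrl
from h import *
R=rot(45,1); pot=SH-.0515*SX+.0223*SY+[0,0,.125]; print(pot)
ctrl.move_l(tcp(pot-.17*SX,R),eul(R),.1)
print(ctrl.move_l(tcp(pot-.05*SX,R),eul(R),.08,threshold=6))
print(ctrl.move_l(tcp(pot,R),eul(R),.04,threshold=4))
ctrl.hold(.4)
s=ctrl.state();c=ctrl.calibration("wrist");I=ctrl.capture("wrist");cv2.imwrite("pics/w2.png",I)
print(s["time_s"],s["ee_pos"]-tcp(pot,R),s["contact_force"],s["tcp_rot"],eul(R))
Rt=Ro.from_euler('xyz',s["tcp_rot"],degrees=True).as_matrix()
h=cv2.cvtColor(I,cv2.COLOR_BGR2HSV);m=(h[...,0]>80)&(h[...,0]<100)&(h[...,1]>110)&(h[...,2]>40);m[:,:180]=0;m[:,380:]=0
for y in range(60,300,10):
    x=np.nonzero(m[y])[0]
    if len(x)>8:
        o,d=ray(c,[[(x.min()+x.max())/2,y]]);d=d[0];k=((pot-o)@SX)/(d@SX);P=o+k*d
        print(y,x.min(),x.max(),"z",P[2].round(4),"tool x",((P-s["ee_pos"])@Rt[:,0]).round(4))
E
```

```text
[ 0.53749035 -0.167293    0.125     ]
False
False
5.525 [-3.53695287e-05 -3.63355180e-05  2.74361265e-05] [ 0.50855845 -0.02387439 -0.39506139] [ 1.34998441e+02 -1.49957847e-04  1.03655913e+02] [135.     0.   103.66]
80 257 304 z -0.0158 tool x 0.0002
90 251 310 z -0.006 tool x 0.0002
100 249 312 z 0.0033 tool x 0.0002
110 251 310 z 0.0122 tool x 0.0002
120 260 301 z 0.0208 tool x 0.0002
130 264 297 z 0.029 tool x 0.0002
140 265 296 z 0.0369 tool x 0.0002
150 265 296 z 0.0445 tool x 0.0001
160 264 297 z 0.0518 tool x 0.0001
170 263 298 z 0.0589 tool x 0.0001
180 262 299 z 0.0657 tool x 0.0001
190 261 301 z 0.0723 tool x 0.0004
200 255 306 z 0.0787 tool x 0.0001
210 248 313 z 0.0848 tool x 0.0001
220 241 320 z 0.0908 tool x 0.0001
230 239 322 z 0.0965 tool x 0.0001
240 238 323 z 0.1021 tool x 0.0001
250 238 324 z 0.1075 tool x 0.0003
260 237 324 z 0.1128 tool x 0.0001
270 236 325 z 0.1178 tool x 0.0001
280 236 326 z 0.1228 tool x 0.0003
```

View pics/w2.png

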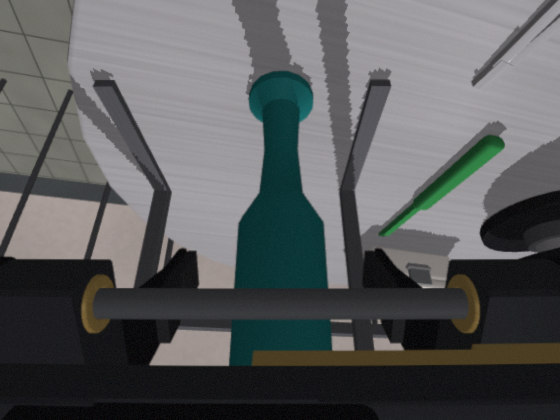

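The picture shows the pot centred between the fingers (cup columns 236–326, jaw centre about 281). The foot and cup-shoulder heights check at 3 mm and 92 mm, as they should. I'll grip, lift and draw it out.

```bash
python3 - <<'E'
from cell import ctrl
from h import *
R=rot(45,1); pot=SH-.0515*SX+.0223*SY+[0,0,.125]
ctrl.hold(.2)
f=lambda t:(lambda s:print(t,round(s["time_s"],2),s["contact_force"].round(2),s["torque"].round(2),round(s["finger_gap"],4),s["ee_pos"].round(4)))(ctrl.state())
f("pre");ctrl.gripper_to(.03);f("grip")
ctrl.move_l(tcp(pot+[0,0,.015],R),eul(R),.03);ctrl.hold(.3);f("lift")
ctrl.move_l(tcp(pot+[0,0,.015]-.13*SX,R),eul(R),.06);f("out")
ctrl.move_l(tcp(pot+[0,0,.15]-.13*SX,R),eul(R),.08);ctrl.hold(.3);f("up")
cv2.imwrite("pics/w3.png",ctrl.capture("wrist"));cv2.imwrite("pics/s3.png",ctrl.capture("scene"))
for yaw in(20,30,40,50,60):
    Rz=Ro.from_euler('z',yaw,degrees=True).as_matrix()@R
    q=[ctrl.inverse_kinematics(tcp([.631,.153,z],Rz),eul(Rz)) for z in(.195,.275)]
    print(yaw,[None if a is None else np.round(a) for a in q])
print(ctrl.state()["joints"].round(0))
E
python3 -c "
import cv2,numpy as np
a=cv2.imread('pics/w3.png');b=cv2.imread('pics/s3.png')
cv2.imwrite('pics/v3.png',cv2.resize(np.hstack([a,b]),(800,300)))"
```

```text
pre 5.78 [-0.68  0.4   0.73] [-0.39  1.41  0.01] 0.087 [ 0.5409 -0.1665  0.1215]
grip 6.58 [-0.84  0.62  0.08] [-0.24  1.44  0.06] 0.0434 [ 0.5409 -0.1663  0.1215]
lift 7.53 [ 0.07  0.06 -2.16] [-0.57  2.06  0.04] 0.0432 [ 0.5409 -0.1665  0.1363]
out 9.84 [-0.01 -0.54 -2.69] [-0.49  2.02 -0.03] 0.043 [ 0.4148 -0.1971  0.1365]
up 11.97 [-0.55  0.76 -2.37] [-0.51  2.04  0.02] 0.0432 [ 0.4146 -0.1972  0.2713]
20 [array([ 21.,  15., -19., -35., -15., -47.]), array([ 24.,   9., -18., -21., -20., -63.])]
30 [array([ 15.,  16., -13., -47., -28., -25.]), array([ 17.,  11., -10., -36., -33., -39.])]
40 [array([ 10.,  18.,  -8., -50., -39., -13.]), array([ 12.,  13.,  -5., -43., -44., -24.])]
50 [array([  8.,  21.,  -4., -51., -49.,  -5.]), array([  9.,  16.,   0., -45., -54., -14.])]
60 [array([  6.,  24.,   0., -50., -58.,   2.]), array([  7.,  19.,   5., -47., -64.,  -6.])]
[-28.  -6. -25. -44. -43. -22.]
```

View pics/v3.png

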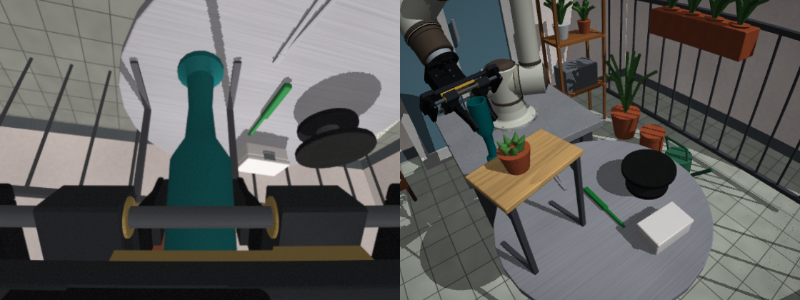

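The pot is held upright and clear (foot still near (280,97) in the wrist view, load about 2.5 N). Next I'll carry it around the front of the shelf.

```bash
python3 - <<'E'
from cell import ctrl
from h import *
f=lambda t:(lambda s:print(t,round(s["time_s"],2),s["contact_force"].round(2),s["torque"].round(2),round(s["finger_gap"],4),s["ee_pos"].round(4),s["joints"].round(0)))(ctrl.state())
Rz=lambda y:Ro.from_euler('z',y,degrees=True).as_matrix()@rot(45,1)
for g,y in(([.43,.0,.275],15),([.631,.154,.275],30),([.631,.154,.225],30)):
    R=Rz(y); ctrl.move_l(tcp(g,R),eul(R),.1); f("wp")
ctrl.hold(.4)
cv2.imwrite("pics/w4.png",ctrl.capture("wrist"));cv2.imwrite("pics/s4.png",ctrl.capture("scene"))
f("above")
E
python3 -c "
import cv2,numpy as np
a=cv2.imread('pics/w4.png');b=cv2.imread('pics/s4.png')
cv2.imwrite('pics/v4.png',cv2.resize(np.hstack([a,b]),(800,300)))"
```

```text
wp 14.22 [-0.46  1.06 -3.44] [-1.01  1.82 -0.01] 0.0436 [0.4331 0.0014 0.2715] [ 10. -13. -35. -30. -28. -50.]
wp 16.91 [-0.13  0.49 -2.59] [-1.45  1.56  0.02] 0.0433 [0.6334 0.1563 0.2716] [ 17.  11. -10. -36. -33. -39.]
wp 17.56 [ 0.93  0.54 -2.66] [-1.36  1.55  0.01] 0.0435 [0.6341 0.1563 0.222 ] [ 16.  14. -12. -42. -29. -31.]
above 18.06 [-0.25 -0.18 -3.21] [-1.45  1.56 -0.04] 0.0433 [0.6336 0.1565 0.2217] [ 16.  14. -12. -42. -29. -31.]
```

View pics/v4.png

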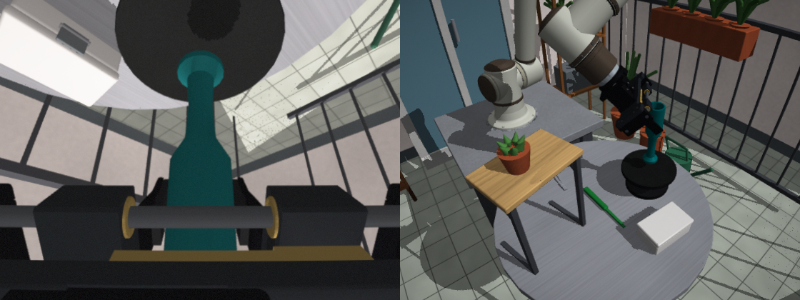

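The pot is upright and centred over the plate in both views. Descending by feel.

```bash
python3 - <<'E'
from cell import ctrl
from h import *
f=lambda t:(lambda s:print(t,round(s["time_s"],2),s["contact_force"].round(2),s["torque"].round(2),round(s["finger_gap"],4),s["ee_pos"].round(4)))(ctrl.state())
R=Ro.from_euler('z',30,degrees=True).as_matrix()@rot(45,1)
print(ctrl.move_l(tcp([.631,.154,.205],R),eul(R),.02,threshold=2.5)); f("a")
print(ctrl.move_l(tcp([.631,.154,.165],R),eul(R),.006,threshold=2.5)); 
for i in range(4): ctrl.hold(.15); f("touch")
cv2.imwrite("pics/w5.png",ctrl.capture("wrist"))
E
```

```text
False
a 19.21 [-0.34 -0.83 -2.88] [-1.39  1.51 -0.02] 0.0434 [0.6337 0.1565 0.2017]
True
touch 21.7 [-1.42 -0.38  6.29] [-0.3   0.5   0.06] 0.0432 [0.6337 0.1566 0.1932]
touch 21.85 [-0.87 -0.09  6.09] [-0.22  0.53  0.1 ] 0.043 [0.6337 0.1565 0.1931]
touch 22.0 [-0.76 -0.88  5.72] [-0.23  0.47  0.07] 0.0436 [0.6337 0.1566 0.1931]
touch 22.15 [-1.76 -0.59  5.58] [-0.25  0.47  0.08] 0.0433 [0.6337 0.1566 0.1932]
```

```bash
python3 - <<'E'
from cell import ctrl
from h import *
f=lambda t:(lambda s:print(t,round(s["time_s"],2),s["contact_force"].round(2),round(s["finger_gap"],4),s["ee_pos"].round(4)))(ctrl.state())
R=Ro.from_euler('z',30,degrees=True).as_matrix()@rot(45,1)
p=ctrl.state()["ee_pos"]
ctrl.move_l(p+[0,0,.0002],eul(R),.002); ctrl.hold(.2); f("relieved")
ctrl.gripper_to(.048); ctrl.hold(.3); f("48")
cv2.imwrite("pics/w6.png",ctrl.capture("wrist"))
ctrl.gripper_to(.087); ctrl.hold(.2); f("open")
h=R[:,2]*[1,1,0]; h/=np.linalg.norm(h)
ctrl.move_l(p-.05*h,eul(R),.04)
ctrl.move_l(p-.1*h+[0,0,.06],eul(R),.08); ctrl.hold(.3); f("away")
w=ctrl.capture("wrist");s=ctrl.capture("scene");t=ctrl.capture("top")
for n,i in zip("wst",(w,s,t)):cv2.imwrite(f"pics/{n}7.png",i)
cv2.imwrite("pics/v7.png",np.vstack([np.hstack([cv2.resize(s,(400,300)),cv2.resize(w,(400,300))]),np.hstack([cv2.resize(t,(400,300)),cv2.resize(cv2.imread("pics/w6.png"),(400,300))])]))
E
```

```text
relieved 23.59 [ 0.2  -0.16  2.9 ] 0.0433 [0.6336 0.1565 0.1931]
48 24.3 [0.5  0.21 0.63] 0.0477 [0.6337 0.1565 0.1933]
open 25.48 [-0.32  0.66 -0.82] 0.0872 [0.6337 0.1566 0.1934]
away 28.3 [-0.12 -0.61 -0.05] 0.0873 [0.5614 0.0876 0.2528]
```

View pics/v7.png

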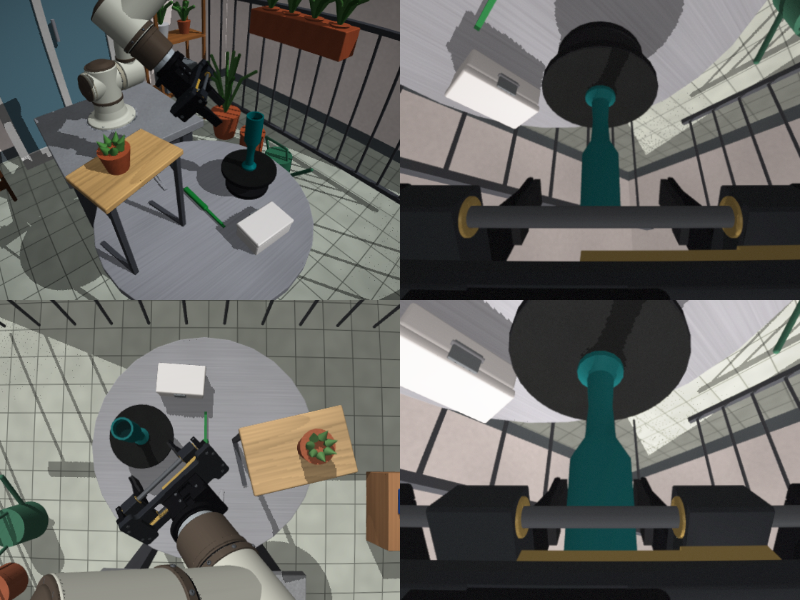

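The pot stands free and upright on the plate, with the gripper well away and the bystanders apparently in place. One numeric check before I hand in.

```bash
python3 - <<'E'
from cell import ctrl
from h import *
c=ctrl.calibration("wrist");W=cv2.imread("pics/w7.png");hh=cv2.cvtColor(W,cv2.COLOR_BGR2HSV)
m=(hh[...,0]>80)&(hh[...,0]<100)&(hh[...,1]>110)&(hh[...,2]>40);m[:,:200]=0;m[:,360:]=0
rows=[(y,np.nonzero(m[y])[0]) for y in range(110,160)]
y,x=max([r for r in rows if len(r[1])],key=lambda r:r[1][-1]-r[1][0])
print("foot",y,x[0],x[-1],onz(c,[[(x[0]+x[-1])/2,y]],.0756))
ax=[(r[0],(r[1][0]+r[1][-1])/2) for r in rows if len(r[1])]; print(ax[::8])
T=cv2.imread("pics/t7.png"); m=T.max(2)<25; m[:,:145]=0;m[:,250:]=0;m[:140]=0;m[245:]=0
q=onz(ctrl.calibration("top"),big(m).reshape(-1,2),.0716)[:,:2];k=(q[:,1]>.15)&(q[:,0]>.6);q=q[k]
A=np.c_[2*q,np.ones(len(q))];s=np.linalg.lstsq(A,(q**2).sum(1),rcond=None)[0];print("plate",s[:2],np.sqrt(s[2]+s[0]**2+s[1]**2))
ctrl.sign_off()
E
```

```text
foot 134 259 301 [[0.62929137 0.15158195 0.0756    ]]
[(119, np.float64(280.5)), (127, np.float64(280.0)), (135, np.float64(280.0)), (143, np.float64(280.0)), (151, np.float64(280.5)), (159, np.float64(280.0))]
plate [0.60538192 0.15639509] 0.004921990358305854
the job is handed in; nothing more can be done
```

The tall teal pot now stands upright and released near the middle of the turntable, and the job is handed in. No verdict was reported.

- **Getting it out:** I gripped the cup at about 125 mm with the tool tilted 45°, lifted it 15 mm and drew it straight out of the open front. I then carried it around the front of the shelf.
- **Setting it down:** I lowered it by feel. Contact put the plate at about 72 mm, against 68 to 70 mm from the images. At contact it pressed with about 9 N (limit 40 N). I eased it to about 6 N, then opened the gripper and backed away with no contact force showing.
- **Position:** The last wrist picture puts the foot at (0.629, 0.152). The plate's centre from the first pictures is (0.631, 0.154), so it is about 3 mm off (limit 20 mm). The pot's axis stays within half a pixel sideways in that picture, so it looks upright.
- **Shelf and bystanders:** Nothing in the force readings suggests the shelf was knocked. The shelf, succulent, latch box and root pick look unmoved in the last pictures. I did not check the tweezers separately because the arm hides part of the stool in the top view.
- **Failed check:** A last re-measurement of the plate from the top picture was unusable. It fitted a 5 mm radius instead of 80 mm, because the pot and gripper confused the colour mask, so I relied on the earlier centre. That earlier centre agreed between the two cameras to about 2 mm.

The robot's clock was at about 28 s of the 64 s allowed at the last reading.

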